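Lay the carton down in its stowage bay for the drive

TASK

The van is about to leave, so the tall carton on the bench has to travel lying down: with the fingertips push it near its top so that it tips over where it stands, towards the metal stop, and comes to rest flat inside the yellow outline, still short of the stop. Then push the lying carton along the board until its end sits square against the stop, still inside the outline, and leave it there. Do not pick the carton up, do not slide it while it stands, and leave everything else on the bench where it is.

Things in the scene. Friction and masses are not known exactly. Their poses are not given: they have to be found in the camera images.
- board: Fixed black anti-slip stowage board 390 x 220 mm, 6 mm thick, flat on the bench. Origin: centre of its underside, at bench height; +x runs along it to the stop, y across, z up. Yellow taped outline (8 mm tape) on its top, inner edges at y = +-85 mm and x = -125 mm; its fourth side is the stop, a fixed aluminium angle 200 mm wide, face at x = +125 mm, top edge 34 mm above the bench.
- stop_face (a point): Point on the board's top (6 mm above the bench) at the foot of the stop's face, in the middle of its width.
- carton: Brown cardboard carton, white and blue blank label on both broad sides, 55 (x) x 90 (y) x 170 mm (z), 0.25 to 0.5 kg evenly spread, standing loose on the board. Origin: centre of its underside; z runs to its top, +x out of the broad side facing the stop (within 7 degrees of the board's +x). Tipped over forwards it lies 55 mm thick with z pointing at the stop, its underside being the near end.
- carton_mid (a point): Centre of the carton, 85 mm above its underside while it stands. Pushed high on its back it tips; it passes its balance point at a lean of about 18 degrees (some 45 mm of push at 135 mm up) and falls the rest by itself. Pushed lower than about 40 mm it slides instead.
- carton_top (a point): Centre of the carton's top face, 170 mm from its underside; once it is tipped over this end points at the stop, about 30 to 60 mm short of it.
- carton_toe (a point): Middle of the carton's lower front edge (27.5 mm in front of its origin), about which it tips; it stays down on the board throughout.
- die_set: Bystander: black crimping-die set, a cup of 96 mm diameter, 60 mm high. Origin under its centre.
- ferrule: Bystander: steel ferrule standing on end beside the board, 30 mm diameter, 36 mm high. Origin under its centre.
- fitting: Bystander: steel hose fitting standing on its hexagon nut beside the board, 42 mm across, 62 mm high. Origin under its centre.
- spray: Bystander: spray can with a blue label, 58 mm diameter, 150 mm high. Origin under its centre.
- tape: Bystander: roll of yellow tape lying flat beyond the stop's end of the board, 96 mm diameter, 25 mm high. Origin under its centre.
- caliper: Bystander: caliper lying flat, 190 mm long (its x), 13 mm high. Origin under its middle.
- spanner: Bystander: spanner lying flat, 190 mm long (its x). Origin under its middle.

How it is judged (in metres and radians):
On the way, in this order (a step that is already met when the one before it is completed fails the run):
1. the carton has tipped over and lies flat and still inside the yellow outline (angle between carton's own x axis and vertical above 3 rad and y of carton_top in the frame of board between -0.043 and 0.043 m and y of carton in the frame of board between -0.043 and 0.043 m and x of carton in the frame of board above -0.129 m and linear speed of carton below 0.02 m/s and angular speed of carton below 0.2 rad/s), for 0.2 s.
2. the lying carton's end is square against the stop (angle between carton's own x axis and vertical above 3 rad and y of carton_top in the frame of board between -0.043 and 0.043 m and y of carton in the frame of board between -0.043 and 0.043 m and x of carton in the frame of board above -0.129 m and x of carton_top in the frame of board between 0.119 and 0.129 m and angle between the z axis of carton and the x axis of board, either way round below 0.07 rad), for 0.2 s.
At the end, for the whole second after the job is handed in: The carton lies flat on its front side inside the yellow outline (not past mid-tape), its end within 6 mm of the stop and square to it within 4 degrees, at rest, having first come to rest short of the stop; other things within 30 mm of their starts (all of step 2 and linear speed of carton below 0.02 m/s and angular speed of carton below 0.2 rad/s and distance of each of die_set, ferrule, fitting, spray, tape, caliper, spanner from where it was at the start of the episode below 0.03 m); the robot touches nothing.
It fails at once if the carton is lifted or carried (its lower front edge more than 25 mm above the board, or its centre higher than tipping takes it), or tipped away from the stop (height (world z) of carton_toe above 0.031 m or height (world z) of carton_mid above 0.115 m).
It fails at once if the carton is slid more than 25 mm along while it stands, instead of being tipped (angle between carton's own z axis and vertical below 0.2 rad and distance of carton_toe from where it was at the start of the episode above 0.025 m).
It fails at once if another thing on the bench is pushed more than 30 mm or knocked over (distance of any of die_set, ferrule, fitting, spray, tape, caliper, spanner from where it was at the start of the episode above 0.03 m or angle between any of die_set, ferrule, fitting, spray, tape, caliper, spanner's own z axis and vertical above 0.5 rad).
It also fails if it takes over 51 s, if anything falls off the work surface, if the arm or the gripper's body presses on something with over 40 N, if the wrist force passes 120 N, or if a joint passes its speed limit or range.

ROBOT

A 6-joint arm with a two-finger parallel gripper is mounted at the origin on the work surface. World frame = base frame: x ahead of the robot, y to its left, z up, the work surface at z = 0. Lengths are in mm, angles in rad, forces in N, time in s.
With the tool pointing down it reaches from about 350 to 975 mm from the base axis. Payload 7.1 kg.
Tool frame: the origin (TCP) lies on the mounting face of the last link; the fingertips stand 182 mm ahead of it and the grasp point (between the pads) lies 163 mm ahead of it (ctrl.tip_reach is the distance from the TCP to the fingertips, in mm); z points along the fingers, y is the direction in which the jaws open and shut (so a half turn about z gives the same grasp; the last joint's range is limited). The gripper opens to 88 mm and grips with 3 to 60 N. Pads are 20 mm wide; open, the fingers measure 115 mm over their backs; the gripper's body (75 mm by 178 mm) begins 61 mm behind the grasp point.
Start: joints at [-1.285, 0.423, 1.63, -0, 1.089, -0.019], TCP at [187.582, -596.171, 404.675] pointing down, gripper open.
Joint ranges: [-3, 3], [-0.9, 2.11], [0.09, 2.58], [-1.31, 4.45], [0.11, 2.69], [-2.54, 2.54]. Speed limits (rad/s): [2.39, 2.39, 3.01, 3.14, 3.14, 3.14].

INTERFACE

Orientations are given as a rotation vector (axis times angle).
In Python, from workcell import ctrl gives the robot as it stands.
- The arm moves only by the tool jog_arm, never from a script. Its argument "steps" is a list that holds one entry, the list of rows, each a list of 7 numbers: the shift along the tool's x, y, z in m, then the turn, a rotation vector about the tool's x, y, z in degrees, then the gripper's target within -1 to 1 (shut at 1, half-way at 0, fully open at -1). A call has 1 to 20 rows; each row shifts and turns the commanded pose from where the row before left it, along the tool's axes as they then stand; what a row does not reach is not made up. A row lasts 1/12 s, in which the tool goes at most 41.7 mm and 7.16 degrees, less where a joint would pass 70% of its speed; a pose out of reach is approached as far as the arm can. A call is refused whole if a number of a shift passes 0.0417 or a number of a turn 7.16, either way. A call with a gripper value outside its range is refused whole. The fingers move at their own pace and stop on an object; the grip force is fixed at half the most. Time passes only in rows, so rows that do not move let the fingers close. It gives the time, the measured TCP pose, the force and the opening at its end, in the units of the state.
- ctrl.get_obs(): the state, without advancing time (a new reading comes with each control period).
- ctrl.get_image(name): name is "scene" or "top" or "wrist"; returns the picture (420x560x3 uint8, red, green, blue); there is no depth.
- ctrl.camera_info(name): a dict with "fx", "fy", "cx", "cy" (pixels), "origin" and "attitude" of the camera in the world; the wrist camera has in their place "T_tool_cam" (4x4, takes a point from camera to tool coordinates, whose origin is the TCP and whose axes are the flange's). Camera axes: x right, y down, z forward; pixel columns grow to the right and rows downward; lengths in mm; the calibration is good to about 2 mm. A picture is of the moment at which its call begins: read the wrist's pose just before it. camera_info takes no time and is no camera call.
- ctrl.close_job(): hands the job in, once; it reports no verdict.
Trained networks look in the newest picture that a camera, given by its name, has taken for a name from the list of things; names that differ only in an ending like _2 or _b are one class to them, and where a whole thing is asked for, a point or a joint stands for the part that bears it (a point fixed in the world has none). Each returns a list of dicts, best first, with "p" (0 to 1); they miss things now and then, are a little off and sometimes report something else, mostly with a low value. They report only what shows in the picture. A call takes as long as a camera call.
- ctrl.look_for(thing, camera): "bbox" ([left, top, right, bottom] in pixels, round what is visible of it).
- ctrl.trace(thing, camera): "pixels" (420x560 bool, what is visible of it) and "bbox" ([left, top, right, bottom] in pixels, round what is visible of it).
- ctrl.landmark_of(thing, camera): "uv" ([column, row] in pixels: a listed point, or the origin of a listed thing).
The state is a dict: "t": time; "qpos": joint angles; "qvel": joint speeds; "joint_torque": joint torques, N m; "ee_pos": TCP position; "orientation": TCP orientation; "ft_force": force on the tool from outside, world axes, zero at the start; "moment": the same for the moment, N m; "width": finger opening in mm.
Only numpy, scipy, OpenCV 4.12 (cv2) and the standard library are available. Lean on these libraries where they do the work, as an engineer would, in place of code of your own. Each camera call takes 0.05 s, during which the arm holds its last target.

## Working session

There is one attempt and no reset: what is moved stays moved. The work goes in short steps, Python scripts to look and compute and a tool call to move; the robot and the scene stay as the last step left them, time stands still between calls to the robot, and variables do not carry over. Pictures are saved under pics/ and viewed, and the job is handed in when it is done.

Besides the shell and the picture viewer there is one more tool, called after "Request:" in YAML: its name, and indented under it one key for each argument. jog_arm: Moves the arm, as the interface text tells. Its arguments: {"type":"object","properties":{"steps":{"type":"array"}},"required":["steps"]}

```bash
mkdir -p pics; ls
python3 - <<'E'
from workcell import ctrl
import cv2
for n in ("scene","top"):
    im=ctrl.get_image(n); cv2.imwrite(f"pics/{n}0.png",im[:,:,::-1])
    print(n,ctrl.camera_info(n))
    for t in ("board","carton","stop_face","carton_mid","carton_top","carton_toe"):
        try:
            r=ctrl.landmark_of(t,n); print(t,[(x['uv'],round(x['p'],2)) for x in r[:2]])
        except Exception as e: print(t,e)
print(ctrl.camera_info("wrist"))
print(ctrl.get_obs())
E
```

```text
pics
scene {'fx': 439.98736568640993, 'fy': 439.98736568640993, 'cx': 283.1968158602684, 'cy': 215.9054662605776, 'origin': array([1361.63230582,  730.93595543, 1031.1813475 ]), 'attitude': array([-0.97781567, -2.35272508,  1.1204459 ])}
board []
carton [([264.8, 254.5], 0.69), ([429.6, 318.3], 0.39)]
stop_face [([331.9, 272.0], 0.73), ([304.2, 298.4], 0.43)]
carton_mid [([265.5, 230.1], 0.85), ([263.0, 289.4], 0.54)]
carton_top [([263.6, 215.2], 0.71)]
carton_toe [([273.4, 255.3], 0.71)]
top {'fx': 495.1746250905762, 'fy': 495.1746250905762, 'cx': 277.72764115891437, 'cy': 217.61096233567045, 'origin': array([ 205.73373508,  -27.73628395, 1652.40663524]), 'attitude': array([-2.09454613,  2.12617935, -0.21447458])}
board [([254.2, 212.7], 0.7)]
carton [([286.9, 199.6], 0.92)]
stop_face [([225.1, 226.7], 0.57)]
carton_mid [([284.8, 197.9], 0.79)]
carton_top [([288.0, 191.2], 0.61)]
carton_toe [([278.2, 201.6], 0.88), ([223.0, 229.6], 0.42)]
{'fx': 358.76020325800505, 'fy': 358.76020325800505, 'cx': 287.9935487275227, 'cy': 212.51437208937745, 'T_tool_cam': array([[-5.81119114e-04, -9.
[... 295 characters left out ...]
1.00000000e+00]])}
{'t': 0.7, 'qpos': array([-1.28501517e+00,  4.23037836e-01,  1.62987950e+00, -2.55485566e-05,
        1.08861793e+00, -1.89686330e-02]), 'qvel': array([-1.73444823e-04,  9.61928778e-04, -9.95075332e-04,  8.17129619e-04,
        5.36778180e-05,  1.19885985e-03]), 'joint_torque': array([-1.89509417e-03, -5.44431496e+01, -2.73999971e+01,  6.42450876e-02,
        1.68756506e-02, -2.75363595e-05]), 'ee_pos': array([ 187.57050396, -596.17481834,  404.72197457]), 'orientation': array([ 3.10513023e+00,  4.76858878e-01, -2.32515988e-05]), 'ft_force': array([-0.19610867, -0.91430706, -0.87953327]), 'moment': array([-0.0270929 , -0.00086403, -0.04741005]), 'width': 87.78846304635924}
```

View pics/scene0.png

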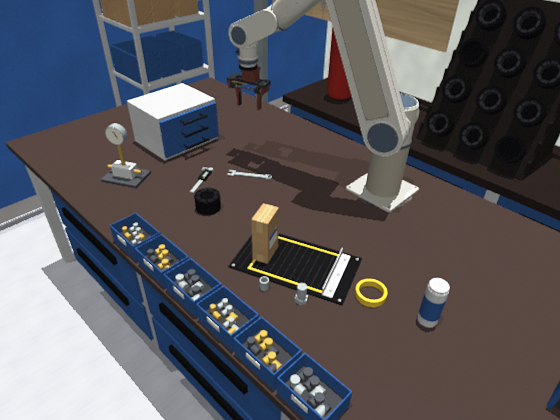

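View pics/top0.png

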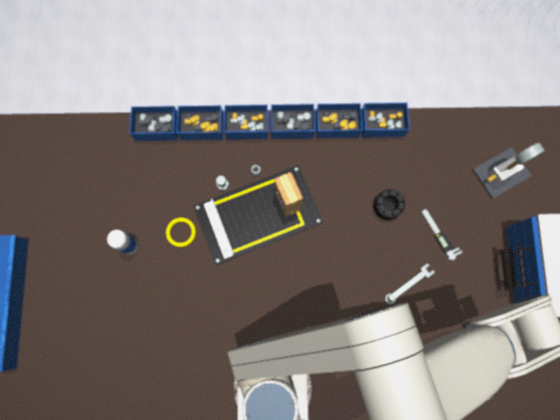

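The scene view shows the carton standing at about (263,235), on the left of the board. The stop is at about (337,272). The top view has board corners near (197,205), (299,169), (319,220) and (218,261). Next I'll fit the board and carton poses.

```bash
cat > h.py <<'E'
import numpy as np, cv2
from scipy.spatial.transform import Rotation as R
from scipy.optimize import least_squares
from workcell import ctrl
def cam(n):
    c=ctrl.camera_info(n)
    if n=="wrist":
        o=ctrl.get_obs(); T=np.eye(4);T[:3,:3]=R.from_rotvec(o['orientation']).as_matrix();T[:3,3]=o['ee_pos']
        T=T@c['T_tool_cam']; A,p=T[:3,:3],T[:3,3]
    else: A,p=R.from_rotvec(c['attitude']).as_matrix(),np.array(c['origin'])
    return dict(A=A,p=p,fx=c['fx'],fy=c['fy'],cx=c['cx'],cy=c['cy'])
def proj(c,P):
    q=(np.atleast_2d(P)-c['p'])@c['A']
    return np.c_[c['cx']+c['fx']*q[:,0]/q[:,2],c['cy']+c['fy']*q[:,1]/q[:,2]]
def back(c,uv,z):
    uv=np.atleast_2d(uv).astype(float)
    d=np.c_[(uv[:,0]-c['cx'])/c['fx'],(uv[:,1]-c['cy'])/c['fy'],np.ones(len(uv))]@c['A'].T
    return c['p']+d*((z-c['p'][2])/d[:,2])[:,None]
E
python3 - <<'E'
from h import *
for n in("scene","top"):
    c=cam(n)
    ctrl.get_image(n)
    for t in ("board","carton"):
        r=ctrl.trace(t,n)
        if r:
            m=r[0]['pixels']; np.save(f"m_{t}_{n}.npy",m); print(n,t,round(r[0]['p'],2),r[0]['bbox'],m.sum())
            if t=="board":
                cn,_=cv2.findContours(m.astype(np.uint8),0,1); k=max(cn,key=cv2.contourArea)
                b=cv2.minAreaRect(k); q=cv2.boxPoints(b); print(back(c,q,6).round(0)); 
    for t in("die_set","ferrule","fitting","spray","tape","caliper","spanner"):
        r=ctrl.landmark_of(t,n)
        if r: print(t,round(r[0]['p'],2),back(c,r[0]['uv'],0)[0,:2].round(0))
im=cv2.imread("pics/top0.png")[150:280,180:340]; cv2.imwrite("pics/topc.png",cv2.resize(im,None,fx=5,fy=4.5,interpolation=cv2.INTER_CUBIC)[:600])
im=cv2.imread("pics/scene0.png")[195:315,220:380]; cv2.imwrite("pics/scenec.png",cv2.resize(im,None,fx=5,fy=5,interpolation=cv2.INTER_CUBIC))
E
```

```text
scene board 0.57 [227.9, 235.8, 361.2, 304.1] 4740
[[ 741.  -90.    6.]
 [ 532. -243.    6.]
 [ 392.  187.    6.]
 [ 600.  279.    6.]]
scene carton 0.57 [250.5, 203.6, 278.0, 260.1] 1298
die_set 0.58 [ 584. -395.]
ferrule 0.66 [725.  65.]
fitting 0.51 [662. 160.]
spray 0.61 [450. 480.]
tape 0.97 [517. 307.]
caliper 0.56 [ 493. -560.]
spanner 0.66 [ 325. -453.]
top board 0.74 [192.7, 164.6, 322.2, 264.5] 6318
[[ 599.  269.    6.]
 [ 742. -101.    6.]
 [ 530. -174.    6.]
 [ 394.  188.    6.]]
top carton 0.81 [274.1, 172.2, 302.1, 214.7] 808
die_set 0.98 [ 586. -397.]
ferrule 0.48 [711.  67.]
fitting 0.49 [672. 164.]
spray 0.93 [461. 477.]
tape 0.84 [506. 316.]
caliper 0.71 [ 489. -562.]
spanner 0.7 [ 316. -449.]
```

```bash
sleep 0
```

```text
(no output)
```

View pics/topc.png

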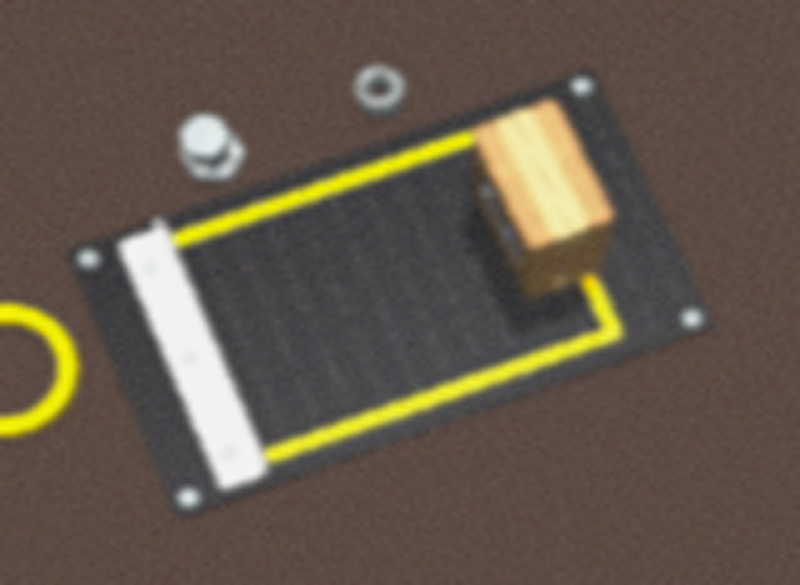

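View pics/scenec.png

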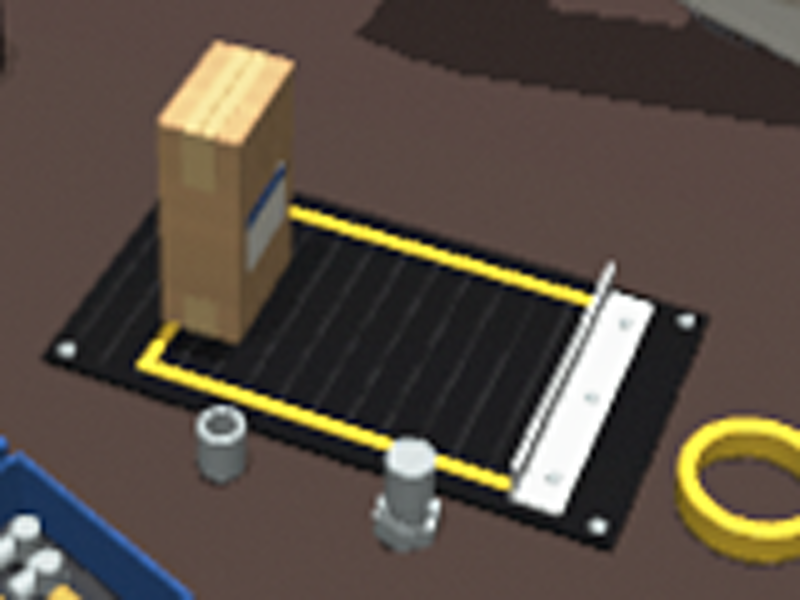

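```bash
cat > fit0.py <<'E'
from h import *
T=lambda a:(np.array(a,float)+.5)/[5,4.5]-.5+[180,150]
S=lambda a:(np.array(a,float)+.5)/5-.5+[220,195]
ct,cs=cam("top"),cam("scene")
def rot(th):return np.array([[np.cos(th),-np.sin(th),0],[np.sin(th),np.cos(th),0],[0,0,1]])
hx,hy=195,110
B=dict(fl=[hx,hy,6],fr=[hx,-hy,6],nr=[-hx,-hy,6],nl=[-hx,hy,6],ti=[-129,89,6],tr=[-129,-89,6])
# stop at image left in top; board y: x along ~111deg => y pointing to -x world = image bottom(near robot)
ob=[("t","fr",(72,250)),("t","nr",(597,68)),("t","nl",(708,325)),("t","fl",(183,517)),("t","ti",(608,332)),
    ("s","fl",(707,316)),("s","fr",(610,550)),("s","nr",(45,358)),("s","tr",(150,362))]
def rb(p):
    r=[]
    for c,k,uv in ob:
        P=rot(p[2])@np.array(B[k],float)+[p[0],p[1],0]
        r.append(proj(ct if c=="t" else cs,P)[0]-(T(uv) if c=="t" else S(uv)))
    return np.ravel(r)
f=least_squares(rb,[566,46,np.radians(111)],loss="soft_l1",f_scale=.5)
print("board",f.x[:2],np.degrees(f.x[2]));print(rb(f.x).reshape(-1,2).round(2).tolist())
def C(i,j,k):return [27.5*i,45*j,170*k]
oc=[("t",C(1,-1,1),(475,130)),("t",C(-1,-1,1),(555,98)),("t",C(-1,1,1),(613,213)),("t",C(1,1,1),(533,248)),("t",C(1,1,0),(537,300)),
("s",C(-1,1,1),(216,40)),("s",C(1,1,1),(296,63)),("s",C(1,-1,1),(240,145)),("s",C(-1,-1,1),(158,120)),("s",C(-1,-1,0),(165,325)),("s",C(1,-1,0),(238,343)),("s",C(1,1,0),(290,255))]
def rc(p):
    r=[]
    for c,k,uv in oc:
        P=rot(p[2])@np.array(k,float)+[p[0],p[1],6]
        r.append(proj(ct if c=="t" else cs,P)[0]-(T(uv) if c=="t" else S(uv)))
    return np.ravel(r)
g=least_squares(rc,[600,-40,np.radians(111)],loss="soft_l1",f_scale=.5)
print("carton",g.x[:2],np.degrees(g.x[2]));print(rc(g.x).reshape(-1,2).round(2).tolist())
d=rot(f.x[2]).T@np.append(g.x[:2]-f.x[:2],0);print("carton in board",d,np.degrees(g.x[2]-f.x[2]))
np.save("board.npy",f.x);np.save("carton0.npy",g.x)
E
python3 fit0.py
```

```text
board [567.02877917  46.63067718] 110.83000615556193
[[-1.56, -0.3], [-0.89, -0.31], [1.38, 0.25], [-1.61, 0.04], [1.0, 0.12], [0.58, -0.16], [0.31, -0.54], [-1.02, -0.76], [-1.03, 0.3]]
carton [608.19074295 -56.66881765] 113.26710889450968
[[-0.62, 0.32], [-0.44, 0.45], [0.06, 0.54], [-0.27, -0.1], [-1.58, -0.1], [-0.43, 0.11], [-0.62, -0.52], [-0.22, -0.42], [-0.28, 0.24], [-0.5, -1.02], [0.17, -0.19], [-0.19, 0.32]]
carton in board [-111.18484585   -1.73866285    0.        ] 2.4371027389477393
```

Request:
jog_arm:
  steps:
    - [[0, 0, 0, 0, 0, -7, 0], [0, 0, 0, 0, 0, -7, 0], [0, 0, 0, 0, 0, -7, 0], [0, 0, 0, 0, 0, -7, 0], [0, 0, 0, 0, 0, -7, 0], [0, 0, 0, 0, 0, -7, 0], [0, 0, 0, 0, 0, -7, 0], [0, 0, 0, 0, 0, -7, 0], [0, 0, 0, 0, 0, -7, 0], [0, 0, 0, 0, 0, -7, 0], [0, 0, 0, 0, 0, -7, 0], [0, 0, 0, 0, 0, -7, 0], [0, 0, 0, 0, 0, -7, 0], [0, 0, 0, 0, 0, -2.4, 0]]

```text
t: 2.87
ee_pos: [187.6, -596.2, 404.7]
orientation: [-1.774, -2.593, 0.0]
ft_force: [-0.5, 0.4, 0.3]
width: 43.8
```

Request:
jog_arm:
  steps:
    - [[0.0233, 0.0292, -0.006, 0, 0, 0, 0], [0.0233, 0.0292, -0.006, 0, 0, 0, 0], [0.0233, 0.0292, -0.006, 0, 0, 0, 0], [0.0233, 0.0292, -0.006, 0, 0, 0, 0], [0.0233, 0.0292, -0.006, 0, 0, 0, 0], [0.0233, 0.0292, -0.006, 0, 0, 0, 0], [0.0233, 0.0292, -0.006, 0, 0, 0, 0], [0.0233, 0.0292, -0.006, 0, 0, 0, 0], [0.0233, 0.0292, -0.006, 0, 0, 0, 0], [0.0233, 0.0292, -0.006, 0, 0, 0, 0], [0.0233, 0.0292, -0.006, 0, 0, 0, 0], [0.0233, 0.0292, -0.006, 0, 0, 0, 0], [0.0233, 0.0292, -0.006, 0, 0, 0, 0], [0.0233, 0.0292, -0.006, 0, 0, 0, 0], [0.0233, 0.0292, -0.006, 0, 0, 0, 0], [0.0233, 0.0292, -0.006, 0, 0, 0, 0], [0.0233, 0.0292, -0.006, 0, 0, 0, 0], [0.0233, 0.0292, -0.006, 0, 0, 0, 0], [0.0233, 0.0292, -0.006, 0, 0, 0, 0], [0.0233, 0.0292, -0.006, 0, 0, 0, 0]]

```text
t: 4.53
ee_pos: [567.8, 49.2, 525.1]
orientation: [1.782, 2.587, 0.0]
ft_force: [0.1, -1.1, -0.4]
width: 44.3
```

Run:
```python
from h import *
c=cam("wrist"); im=ctrl.get_image("wrist"); cv2.imwrite("pics/w1.png",im[:,:,::-1])
np.savez("w1cam.npz",**c)
o=ctrl.get_obs();print(o['t'],o['ee_pos'],o['orientation'],o['width'],o['qpos'])
f=np.load("board.npy");g=np.load("carton0.npy")
r=lambda p,P,z=0:R.from_euler('z',p[2]).apply(P)+[p[0],p[1],z]
print(proj(c,r(f,[[195,110,6],[195,-110,6],[-195,-110,6],[-195,110,6]])).round(1))
```

```text
4.5833 [570.61489493  53.31843185 526.3689205 ] [1.77852953 2.58743168 0.00813062] 43.92683397307358 [ 0.07175858  0.2276121   1.61976564  0.00301588  1.28954486 -0.29546646]
[[197.7   8.1]
 [375.5   8.1]
 [357.4 289.3]
 [216.2 289.2]]
```

View pics/w1.png

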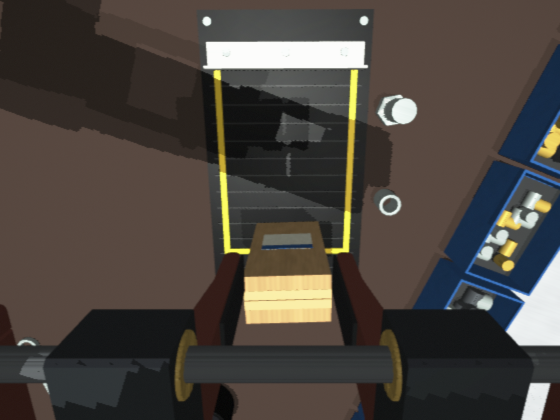

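The wrist picture shows the board with the stop's face at row ~67, x 205–367. The tape inner edges are at columns ~222/352, and the carton's front foot is at (250–323, 224). The arm was still settling when I took it, so I'll take another and fit to that.

Run:
```python
from h import *
for i in range(3): ctrl.get_image("wrist")
c=cam("wrist"); im=ctrl.get_image("wrist"); cv2.imwrite("pics/w2.png",im[:,:,::-1])
np.savez("w2cam.npz",**c)
o=ctrl.get_obs();print(o['t'],o['ee_pos'],o['orientation'],o['ft_force'])
im=cv2.imread("pics/w2.png")[0:275,180:390]; cv2.imwrite("pics/w2c.png",cv2.resize(im[:150],None,fx=3.8,fy=3.8,interpolation=cv2.INTER_CUBIC))
cv2.imwrite("pics/w2d.png",cv2.resize(im[190:340],None,fx=3.8,fy=3.8,interpolation=cv2.INTER_CUBIC))
```

```text
4.7833 [566.98861522  47.17005628 524.22424321] [-1.78125129e+00 -2.58700201e+00  1.45684811e-03] [ 0.14549648 -0.29354024  0.49775346]
```

View pics/w2c.png

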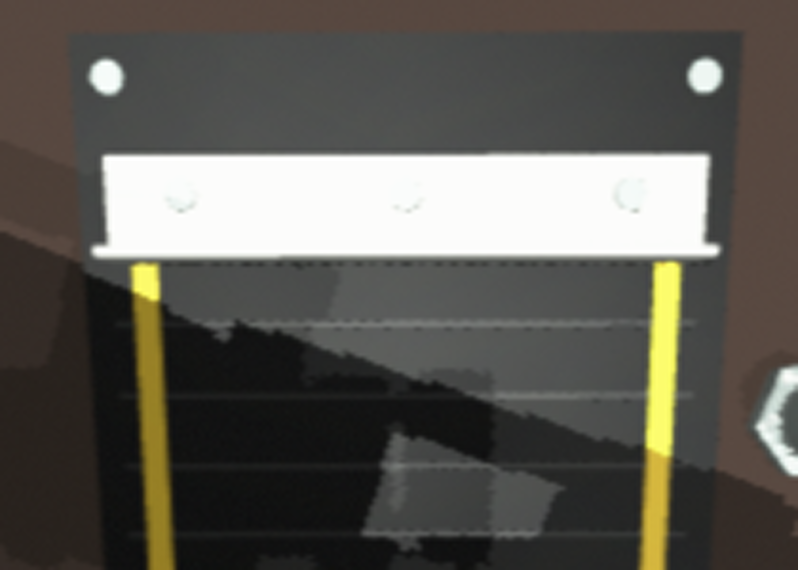

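View pics/w2d.png

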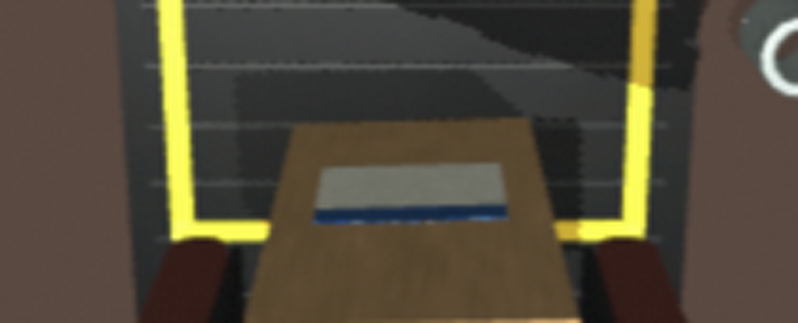

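```bash
cat > fit1.py <<'E'
from h import *
c=dict(np.load("w2cam.npz"))
W=lambda a,o=0:(np.array(a,float)+.5)/3.8-.5+[180,o]
r=lambda p,P,z=0:R.from_euler('z',p[2]).apply(P)+[p[0],p[1],z]
# image: left = +by ?
pts=np.array([[195,110,6],[195,-110,6],[125,85,6],[125,-85,6],[-125,85,6],[-125,-85,6]],float)
uv=np.array([W((70,32)),W((742,31)),W((160,262)),W((655,262)),W((192,220),190),W((625,222),190)])
fun=lambda p:(proj(c,r(p,pts))-uv).ravel()
f=least_squares(fun,np.load("board.npy"));print(f.x[:2],np.degrees(f.x[2]),fun(f.x).reshape(-1,2).round(1).tolist())
cp=np.array([[27.5,45,0],[27.5,-45,0],[27.5,45,170],[27.5,-45,170]],float)
cuv=np.array([W((292,124),190),W((531,120),190),(245,190+322/3.8-4),(331,190+322/3.8-4)])
gun=lambda p:(proj(c,r(p,cp[:2],6))-cuv[:2]).ravel()
g=least_squares(gun,np.load("carton0.npy"));print(g.x[:2],np.degrees(g.x[2]),gun(g.x).round(1))
print(proj(c,r(g.x,cp,6)).round(1).tolist(),cuv[2:])
d=R.from_euler('z',-f.x[2]).apply(np.append(g.x[:2]-f.x[:2],0));print(d,np.degrees(g.x[2]-f.x[2]))
np.save("board1.npy",f.x);np.save("carton1.npy",g.x)
E
python3 fit1.py
```

```text
[566.35520598  45.56474289] 111.00401788650137 [[-0.4, -0.0], [0.8, -0.1], [-0.7, 0.2], [0.5, 0.1], [0.2, 0.3], [-0.3, -0.3]]
[607.9249083  -57.65957296] 112.00265227145071 [ 0.7 -0.  -0.7 -0. ]
[[257.2, 222.2], [318.6, 221.2], [243.1, 276.2], [332.0, 274.8]] [[245.         270.73684211]
 [331.         270.73684211]]
[-111.2655769    -1.80857148    0.        ] 0.9986343849493466
```

Request:
jog_arm:
  steps:
    - [[-0.032, 0.001, 0, 0, 0, -1, 0], [-0.032, 0, 0, 0, 0, 0, 0], [-0.032, 0, 0, 0, 0, 0, 0], [-0.032, 0, 0, 0, 0, 0, 0], [-0.032, 0, 0, 0, 0, 0, 0], [-0.032, 0, 0, 0, 0, 0, 0], [0, 0, 0.0345, 0, 0, 0, 0], [0, 0, 0.0345, 0, 0, 0, 0], [0, 0, 0.0345, 0, 0, 0, 0], [0, 0, 0.0345, 0, 0, 0, 0], [0, 0, 0.0345, 0, 0, 0, 0], [0, 0, 0.0345, 0, 0, 0, 0], [0, 0, 0, 0, 0, 0, 0], [0, 0, 0, 0, 0, 0, 0], [0, 0, 0, 0, 0, 0, 0]]

```text
t: 6.03
ee_pos: [639.5, -131.8, 319.5]
orientation: [1.76, 2.6, 0.001]
ft_force: [0.0, 0.0, 0.3]
width: 43.8
```

```bash
cat > where.py <<'E'
from h import *
import sys
f=np.load("board1.npy");o=ctrl.get_obs()
d=R.from_euler('z',-f[2]).apply(o['ee_pos']-[f[0],f[1],0]);M=R.from_rotvec(o['orientation']).as_matrix()
print("t",o['t'],"TCP in board",d.round(1),"tips z",d[2]-ctrl.tip_reach,"head",np.degrees(np.arctan2(M[1,0],M[0,0])).round(2),"tilt",M[:,2].round(3),o['ft_force'].round(1),o['width'])
if len(sys.argv)>1:
    for n in("scene","top","wrist"):
        if n in sys.argv[2:]:
            im=ctrl.get_image(n)
            if n=="scene": im=cv2.resize(im[180:315,200:380],None,fx=4.4,fy=4.4,interpolation=cv2.INTER_CUBIC)
            if n=="top": im=cv2.resize(im[150:280,180:340],None,fx=4.5,fy=4.5,interpolation=cv2.INTER_CUBIC)
            cv2.imwrite(f"pics/{sys.argv[1]}_{n}.png",im[:,:,::-1])
E
python3 where.py a scene
```

```text
t 6.0333 TCP in board [-191.8   -4.7  319.5] tips z 137.52733333162308 head 111.8 tilt [ 0.002 -0.    -1.   ] [0.  0.  0.3] 43.83837507670781
```

View pics/a_scene.png

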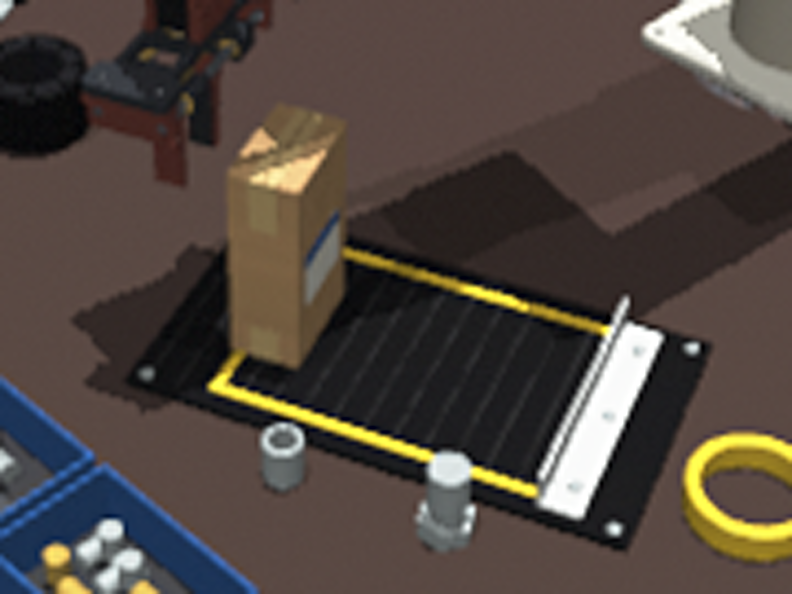

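Request:
jog_arm:
  steps:
    - [[0.009, -0.002, 0, 0, 0, -0.4, 0], [0.009, 0, 0, 0, 0, 0, 0], [0.009, 0, 0, 0, 0, 0, 0], [0.006, 0, 0, 0, 0, 0, 0], [0.004, 0, 0, 0, 0, 0, 0], [0.004, 0, 0, 0, 0, 0, 0], [0.004, 0, 0, 0, 0, 0, 0], [0.004, 0, 0, 0, 0, 0, 0], [0.004, 0, 0, 0, 0, 0, 0], [0.004, 0, 0, 0, 0, 0, 0], [0, 0, 0, 0, 0, 0, 0]]

```text
t: 7.0
ee_pos: [615.5, -78.1, 317.5]
orientation: [-1.75, -2.608, 0.0]
ft_force: [-0.1, -0.3, 0.1]
width: 44.1
```

```bash
python3 where.py b scene
```

```text
t 7.0 TCP in board [-133.1   -1.6  317.5] tips z 135.49089338459117 head 112.28 tilt [-0.001  0.    -1.   ] [-0.1 -0.3  0.1] 44.14819575843452
```

View pics/b_scene.png

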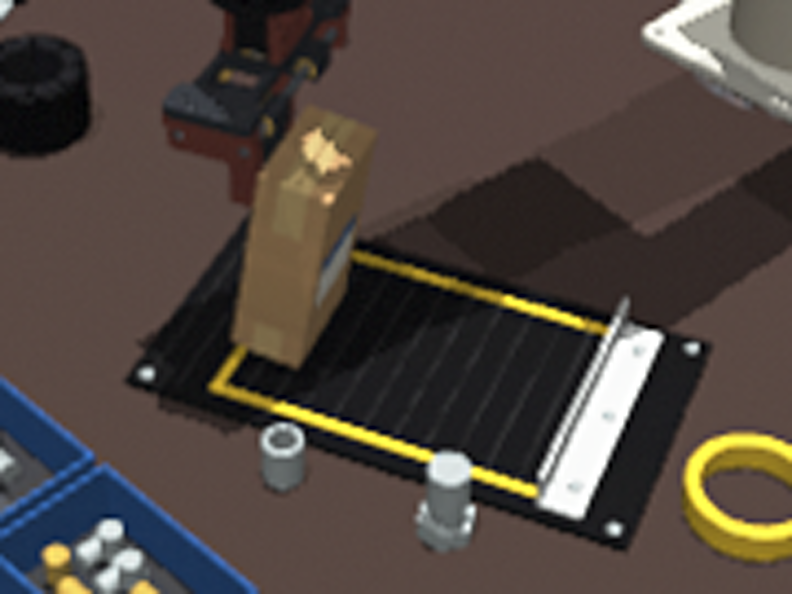

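It is tipping in place: the front foot corner is still at about (293,367) and the carton leans ~8°. I'll push on past the balance point.

Request:
jog_arm:
  steps:
    - [[0.005, 0, 0, 0, 0, 0, 0], [0.005, 0, 0, 0, 0, 0, 0], [0.005, 0, 0, 0, 0, 0, 0], [0.005, 0, 0, 0, 0, 0, 0], [0.005, 0, 0, 0, 0, 0, 0], [0.005, 0, 0, 0, 0, 0, 0], [0.004, 0, 0, 0, 0, 0, 0], [0.003, 0, 0, 0, 0, 0, 0], [0, 0, 0, 0, 0, 0, 0], [0, 0, 0, 0, 0, 0, 0], [0, 0, 0, 0, 0, 0, 0], [0, 0, 0, 0, 0, 0, 0], [0, 0, 0, 0, 0, 0, 0], [0, 0, 0, 0, 0, 0, 0], [0, 0, 0, 0, 0, 0, 0], [0, 0, 0, 0, 0, 0, 0]]

```text
t: 8.38
ee_pos: [601.8, -44.6, 317.7]
orientation: [-1.751, -2.608, 0.0]
ft_force: [-0.2, -1.3, 0.3]
width: 43.9
```

```bash
python3 where.py c scene wrist
```

```text
t 8.3833 TCP in board [-96.9  -0.8 317.7] tips z 135.65946311548743 head 112.26 tilt [-0. -0. -1.] [-0.2 -1.3  0.3] 43.90972283718467
```

View pics/c_scene.png

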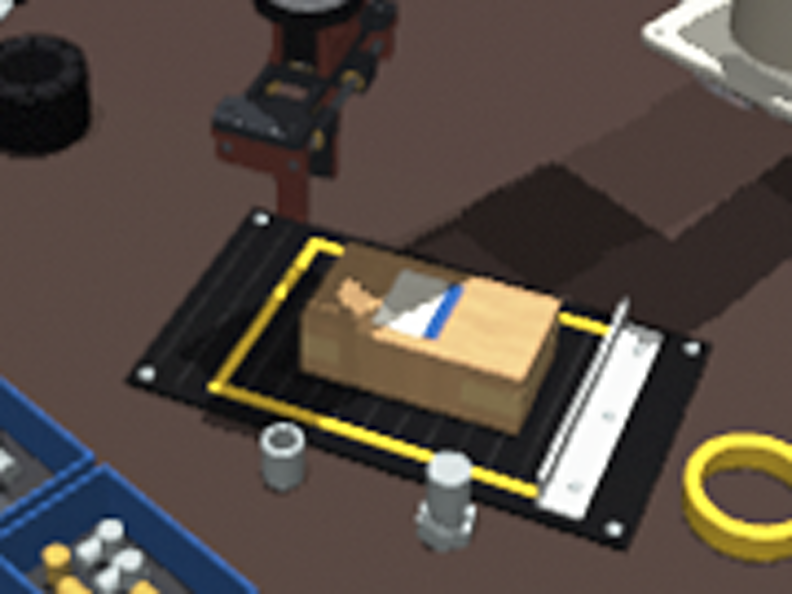

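View pics/c_wrist.png

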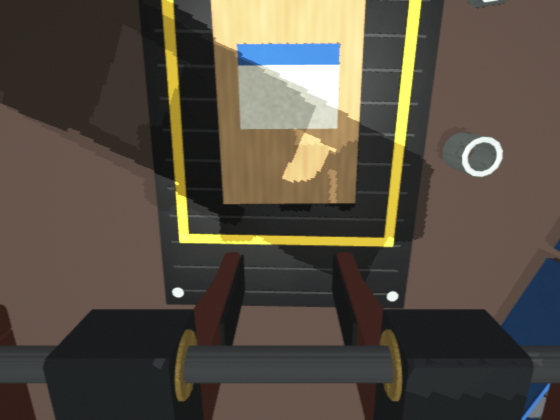

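The carton lies flat inside the outline, short of the stop. The near top edge shows in the wrist view from (222,205) to (357,204). I'll work out its pose.

```bash
python3 - <<'E'
from h import *
f=np.load("board1.npy");c=cam("wrist")
bf=lambda P:R.from_euler('z',-f[2]).apply(P-[f[0],f[1],0]).round(1)
print(bf(back(c,[(222,205),(357,204),(209.5,0),(364,0)],61)))
print("tape", bf(back(c,[(188,235),(386,238)],6)))
E
python3 where.py d top
```

```text
[[-83.   44.2  61. ]
 [-80.3 -48.2  61. ]
 [ 41.3  47.4  61. ]
 [ 43.2 -42.7  61. ]]
tape [[-126.8   84.9    6. ]
 [-125.8  -87.1    6. ]]
t 8.4833 TCP in board [-96.8  -0.8 317.7] tips z 135.69761280543082 head 112.26 tilt [ 0.  0. -1.] [ 0.5 -0.6 -0.2] 43.94917303830197
```

View pics/d_top.png

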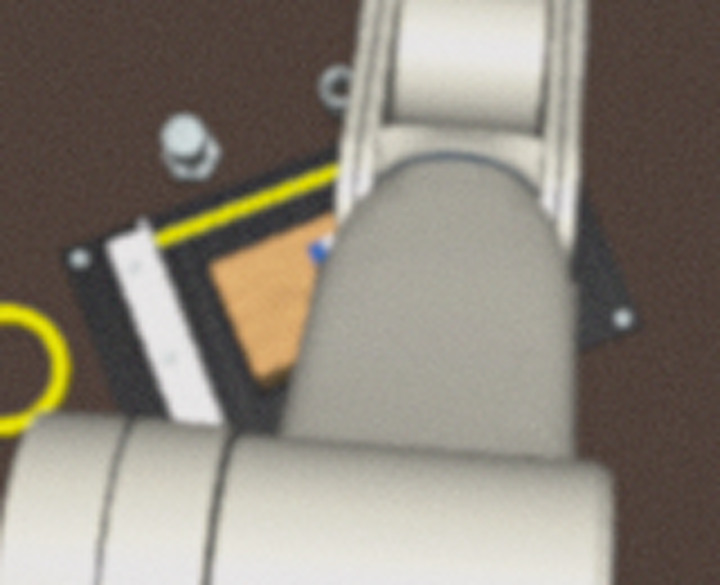

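Request:
jog_arm:
  steps:
    - [[-0.01, 0.001, 0, 0, 0, 0.6, 0], [-0.014, 0, 0, 0, 0, 0.6, 0], [-0.014, 0, 0, 0, 0, 0, 0], [0, 0, 0.022, 0, 0, 0, 0], [0, 0, 0.03, 0, 0, 0, 0], [0, 0, 0.03, 0, 0, 0, 0], [0, 0, 0.02, 0, 0, 0, 0], [0, 0, 0.01, 0, 0, 0, 0], [0, 0, 0, 0, 0, 0, 0], [0, 0, 0, 0, 0, 0, 0], [0, 0, 0, 0, 0, 0, 0]]

```text
t: 9.45
ee_pos: [617.6, -80.0, 207.0]
orientation: [1.777, 2.588, 0.001]
ft_force: [-0.3, -0.1, -0.3]
width: 43.8
```

```bash
python3 where.py e wrist
```

```text
t 9.45 TCP in board [-135.6   -2.8  207. ] tips z 24.959900851163894 head 111.04 tilt [ 0.002 -0.    -1.   ] [-0.3 -0.1 -0.3] 43.79234021578946
```

View pics/e_wrist.png

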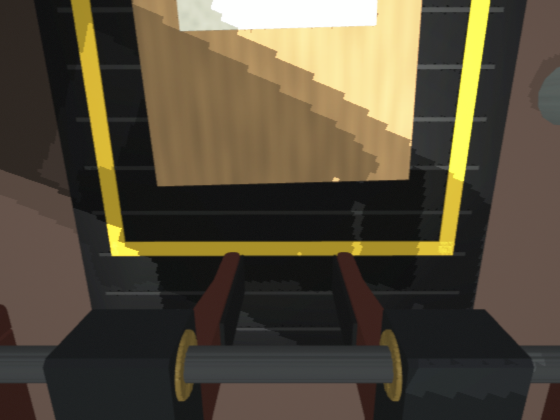

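The fingers are behind the near end, centred on it and clear of it. I'll push slowly and stop just short of the stop.

Request:
jog_arm:
  steps:
    - [[0.01, 0, 0, 0, 0, 0, 0], [0.01, 0, 0, 0, 0, 0, 0], [0.01, 0, 0, 0, 0, 0, 0], [0.006, 0, 0, 0, 0, 0, 0], [0.003, 0, 0, 0, 0, 0, 0], [0.003, 0, 0, 0, 0, 0, 0], [0.003, 0, 0, 0, 0, 0, 0], [0.003, 0, 0, 0, 0, 0, 0], [0.003, 0, 0, 0, 0, 0, 0], [0.003, 0, 0, 0, 0, 0, 0], [0.003, 0, 0, 0, 0, 0, 0], [0.003, 0, 0, 0, 0, 0, 0], [0.003, 0, 0, 0, 0, 0, 0], [0.003, 0, 0, 0, 0, 0, 0], [0.003, 0, 0, 0, 0, 0, 0], [0.003, 0, 0, 0, 0, 0, 0], [0.002, 0, 0, 0, 0, 0, 0], [0, 0, 0, 0, 0, 0, 0]]

```text
t: 11.0
ee_pos: [589.8, -9.8, 205.5]
orientation: [-1.777, -2.59, 0.0]
ft_force: [0.7, -0.3, 0.3]
width: 43.8
```

```bash
python3 where.py f wrist scene
```

```text
t 11.0 TCP in board [-60.1  -2.  205.5] tips z 23.51084505354609 head 111.08 tilt [-0.001  0.    -1.   ] [ 0.7 -0.3  0.3] 43.79644545127693
```

View pics/f_wrist.png

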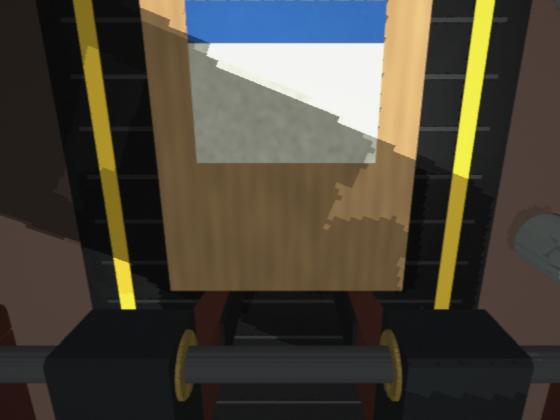

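View pics/f_scene.png

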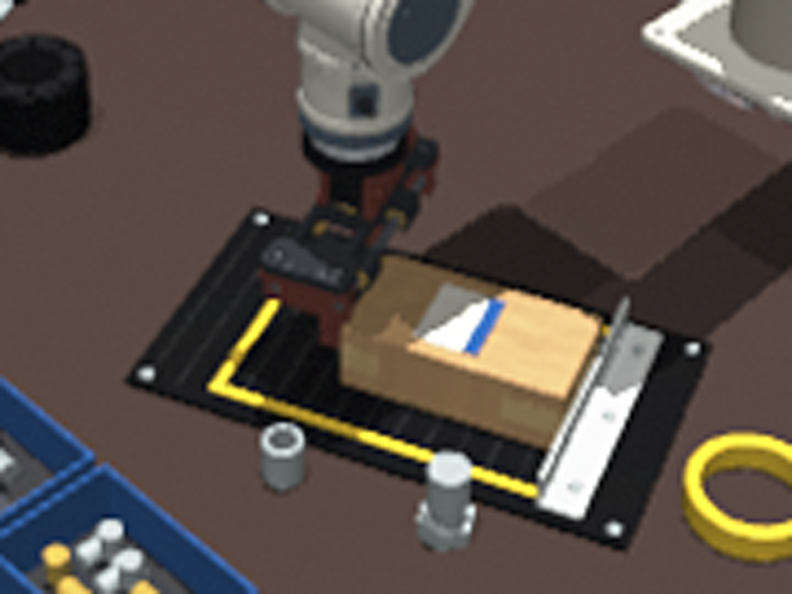

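The carton is square on the fingers and about 5 mm short of the stop. I'll close the gap in 1 mm rows and watch the force.

Request:
jog_arm:
  steps:
    - [[0.001, 0, 0, 0, 0, 0, 0], [0.001, 0, 0, 0, 0, 0, 0], [0.001, 0, 0, 0, 0, 0, 0], [0.001, 0, 0, 0, 0, 0, 0]]

```text
t: 11.43
ee_pos: [588.8, -7.3, 205.6]
orientation: [1.776, 2.59, -0.001]
ft_force: [2.2, -11.6, 0.2]
width: 44.0
```

Request:
jog_arm:
  steps:
    - [[0.001, 0, 0, 0, 0, 0, 0], [0, 0, 0, 0, 0, 0, 0]]

```text
t: 11.6
ee_pos: [588.8, -7.1, 205.9]
orientation: [1.775, 2.589, -0.002]
ft_force: [2.0, -11.9, 0.1]
width: 43.8
```

Request:
jog_arm:
  steps:
    - [[0.001, 0, 0, 0, 0, 0, 0], [0, 0, 0, 0, 0, 0, 0]]

```text
t: 11.77
ee_pos: [588.7, -6.8, 206.1]
orientation: [1.774, 2.588, -0.002]
ft_force: [3.4, -16.8, 0.1]
width: 44.5
```

```bash
python3 where.py g wrist scene
```

```text
t 11.7667 TCP in board [-56.9  -2.1 206.1] tips z 24.064312478075408 head 111.14 tilt [ 0.002 -0.003 -1.   ] [  3.4 -16.8   0.1] 44.49586391118578
```

View pics/g_scene.png

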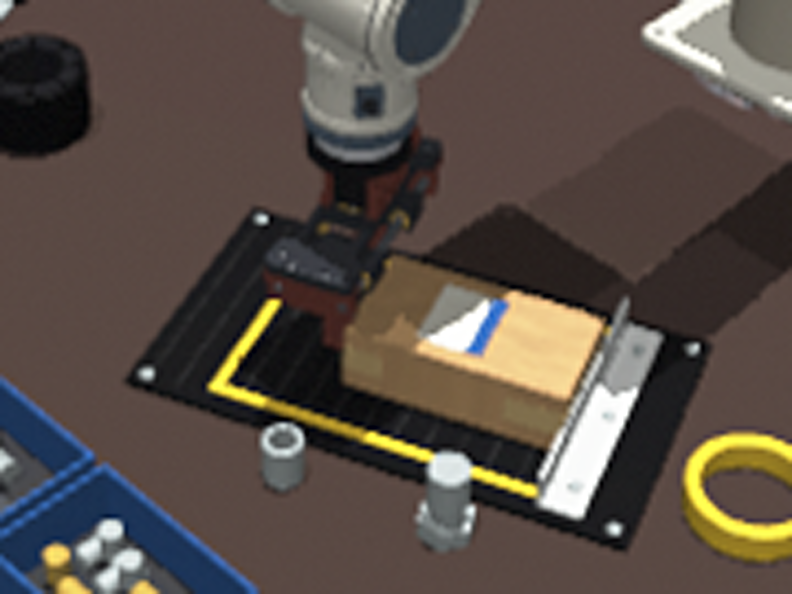

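The force rose from 12 to 17 N for 2 mm commanded, with only 0.5 mm of motion, so the end is against the stop. I'll back off, rise and check from above.

Request:
jog_arm:
  steps:
    - [[-0.004, 0, 0, 0, 0, 0, 0], [-0.008, 0, 0, 0, 0, 0, 0], [-0.012, 0, 0, 0, 0, 0, 0], [-0.012, 0, 0, 0, 0, 0, 0], [-0.01, 0, 0, 0, 0, 0, 0], [0, 0, -0.03, 0, 0, 0, 0], [0, 0, -0.04, 0, 0, 0, 0], [0, 0, -0.04, 0, 0, 0, 0], [0, 0, -0.04, 0, 0, 0, 0], [0.03, 0, -0.02, 0, 0, 0, 0], [0.04, 0, -0.005, 0, 0, 0, 0], [0.04, 0, -0.005, 0, 0, 0, 0], [0.03, 0, -0.005, 0, 0, 0, 0], [0.02, 0, 0, 0, 0, 0, 0], [0, 0, 0, 0, 0, 0, 0], [0, 0, 0, 0, 0, 0, 0], [0, 0, 0, 0, 0, 0, 0]]

```text
t: 13.28
ee_pos: [547.5, 100.8, 390.6]
orientation: [1.778, 2.59, -0.0]
ft_force: [-0.4, 0.1, -0.5]
width: 43.8
```

```bash
python3 where.py h wrist scene; python3 -c "
from h import *
np.savez('hcam.npz',**cam('wrist'))"
```

```text
t 13.2833 TCP in board [ 58.4  -2.2 390.6] tips z 208.64818555973716 head 111.06 tilt [ 0. -0. -1.] [-0.4  0.1 -0.5] 43.81085552195158
```

View pics/h_wrist.png

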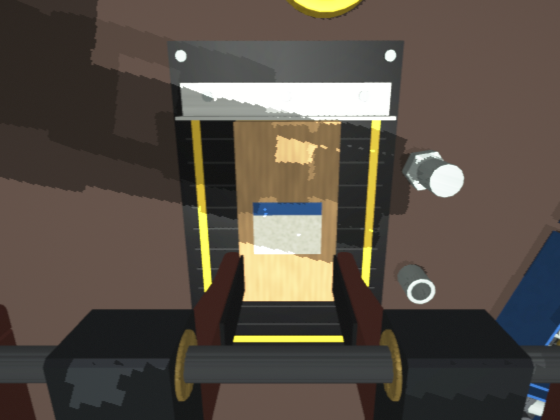

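View pics/h_scene.png

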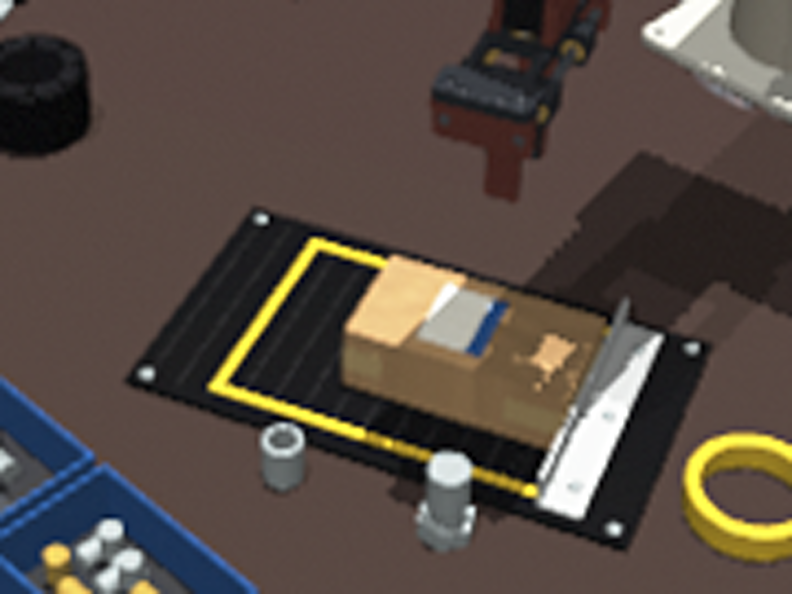

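The far end meets the stop at row ~121, columns 234–341, with no visible gap. I'll measure it.

Run:
```python
from h import *
f=np.load("board1.npy");c=dict(np.load("hcam.npz"))
bf=lambda P:R.from_euler('z',-f[2]).apply(P-[f[0],f[1],0]).round(1)
print("carton far/near corners",bf(back(c,[(234,121),(341,121.5),(243,302),(334,302)],61)).tolist())
print("stop top edge pts",bf(back(c,[(177,119),(395,119)],34)).tolist())
print("tape",bf(back(c,[(201,125),(371,125)],6)).tolist())
im=cv2.imread("pics/h_wrist.png")[95:165,165:405];cv2.imwrite("pics/hc.png",cv2.resize(im,None,fx=3.3,fy=3.3,interpolation=cv2.INTER_CUBIC))
for n in("scene","top"):
    ctrl.get_image(n);c2=cam(n)
    for t in("die_set","ferrule","fitting","spray","tape","caliper","spanner"):
        r=ctrl.landmark_of(t,n)
        if r: print(n,t,round(r[0]['p'],2),back(c2,r[0]['uv'],0)[0,:2].round(0))
```

```text
carton far/near corners [[124.9, 42.7, 61.0], [124.4, -46.7, 61.0], [-46.8, 41.7, 61.0], [-46.8, -47.2, 61.0]]
stop top edge pts [[125.4, 98.4, 34.0], [125.2, -99.4, 34.0]]
tape [[118.3, 83.7, 6.0], [118.2, -84.3, 6.0]]
scene die_set 0.81 [ 589. -397.]
scene ferrule 0.62 [710.  48.]
scene fitting 0.53 [676. 165.]
scene spray 0.88 [448. 486.]
scene caliper 0.67 [ 491. -556.]
scene spanner 0.74 [ 305. -467.]
top die_set 0.83 [ 586. -400.]
top ferrule 0.28 [ 324. -453.]
top spray 0.92 [467. 486.]
top tape 0.83 [504. 300.]
top caliper 0.56 [ 494. -555.]
top spanner 0.61 [ 329. -443.]
```

View pics/hc.png

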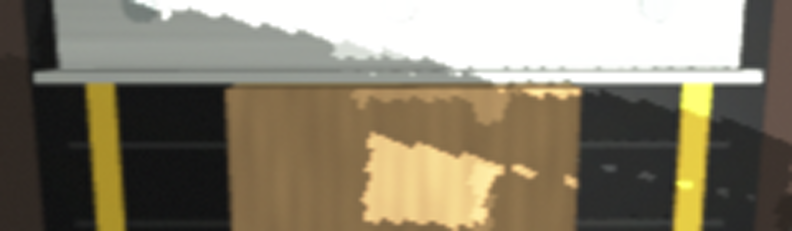

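The end is at x ≈ 124.7 mm (stop face at 125), square within ~0.3°, with y ≈ −2 mm. The gripper is clear, so I'll hand it in.

```bash
python3 -c "
from workcell import ctrl
print(ctrl.get_obs()['t']);print(ctrl.close_job())"
```

```text
14.1833
the job is handed in; nothing more can be done
None
```

I tipped the carton over with the fingertips at about 135 mm height. It came to rest flat inside the outline, about 37 mm short of the stop. I then pushed its near end along the board until it touched the stop (about 17 N), backed off and handed the job in at 14.2 s, with the gripper clear of everything.

**Last checks, from the wrist camera:**
- **Carton end:** at x ≈ 124.7 mm, with the stop face at 125 mm.
- **Squareness:** within about 0.3°.
- **Position across the board:** y ≈ −2 mm, inside the outline.

**Other things on the bench:** the arm's path and the pictures gave no sign that anything had moved. The final detector positions mostly agreed with the start within about 20 mm, which is their own scatter. Some of those readings failed:
- **Ferrule:** the final top-camera reading was plainly false, with p 0.28 and a position near the spanner.
- **Tape:** not found in the final scene picture.
- **Fitting:** not found in the final top picture.

In the last scene picture the ferrule, fitting and visible part of the tape look unchanged.

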